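# Set the washed sample bottles to drain in the tilting V-trough

## Robot

A 7-joint arm with a two-finger parallel gripper is mounted at the origin on the work surface. World frame = base frame: x ahead of the robot, y to its left, z up, the work surface at z = 0. Lengths are in m, angles in rad, forces in N, time in s.
With the tool pointing down it reaches from about 0.4 to 0.875 m from the base axis. Payload 19.3 kg.
Tool frame: the origin (TCP) lies on the centre line of the jaws, within the pads' length; the fingertips stand 8 mm ahead of it and the grasp point (between the pads) lies 11 mm behind it; z points along the fingers, y is the line along which they close (so a half turn about z gives the same grasp; the last joint's range is limited). The gripper opens to 85 mm and grips with 20 to 120 N. Pads are 22 mm wide; open, the fingers measure 114 mm over their backs; the gripper's body (76 mm by 85 mm) begins 54 mm behind the grasp point. The pads swing forward as they close: fully open they stand 13 mm farther back than shut.
Start: joints at [1.181, 0.521, -0.036, 1.599, 0.021, 1.021, -0.113], TCP at [0.196, -0.593, 0.239] pointing down, gripper open.
Joint ranges: [-2.91, 2.91], [-0.3, 2.13], [-1.5, 1.42], [0.17, 2.43], [-1.26, 4.41], [0.16, 1.93], [-2.52, 2.52]. Speed limits (rad/s): [1.89, 1.89, 2.39, 2.39, 3.01, 3.01, 3.01].

## Interface

Orientations are given as [roll, pitch, yaw] about the fixed x, y, z axes, in that order (R = Rz(yaw) Ry(pitch) Rx(roll)).
In Python, from workcell import status, grab_frame, camera_params, bot, search_frame, silhouettes gives the robot as it stands.
- The arm moves only by the shell command python3 -m creep 'ROWS' [FORCE]. ROWS is JSON, a list of rows, each a list of 5 numbers: the shift along the tool's x, y, z in units of 60 mm (1.0 is 60 mm), then the turn about the tool's z in units of 8 degrees (1.0 is 8 degrees), then the opening, from 0 (shut) to 1 (fully open). In form: [[x, y, z, twist, hand], ...]. A call has 1 to 5 rows; each row is the pose to reach, as a shift and turn from the pose commanded when the call began, along the tool's axes at that moment; what a row does not reach only later rows make up. A row lasts 1/8 s, in which the tool goes at most 62.5 mm and 10.7 degrees, less where a joint would pass 70% of its speed; a pose out of reach is approached as far as the arm can. A call with a gripper value outside its range is refused whole. The fingers move at their own pace and stop on an object; FORCE is the grip in N (left out, the last holds). Time passes only in rows, so rows that repeat a pose let the fingers close. It gives the time, the measured TCP pose, the force, the opening and the grip force at its end, in the units of the state.
- status.observe(): the state, without advancing time (a new reading comes with each control period).
- grab_frame(name): name is "side" or "top"; returns the picture (420x560x3 uint8, blue, green, red); there is no depth.
- camera_params(name): a dict with "K" (3x3 intrinsics, pixels), "k1" (the pictures are not rectified: a ray, as slopes to the right and down, at radius r is drawn at 1 + k1 r^2 times it, then the intrinsics apply), "rvec" (rotation vector, rad) and "tvec" (3), from world to camera coordinates, as OpenCV has them. Camera axes: x right, y down, z forward; pixel columns grow to the right and rows downward; lengths in m; the calibration is good to about 2 mm. A picture is of the moment at which its call begins. camera_params takes no time and is no camera call.
- bot.job_done(): hands the job in; it is judged then, once.
Trained networks look in the newest picture that a camera, given by its name, has taken for a name from the list of things; names that differ only in an ending like _2 or _b are one class to them, and where a whole thing is asked for, a point or a joint stands for the part that bears it (a point fixed in the world has none). Each returns a list of dicts, best first, with "p" (0 to 1); they miss things now and then, are a little off and sometimes report something else, mostly with a low value. They report only what shows in the picture. A call takes as long as a camera call. They do not tell look-alikes from the thing itself.
- search_frame(camera, name): "extent" ([left, top, right, bottom] as shares, 0 to 1, of the picture: columns of its width, rows of its height, round what is visible of it).
- silhouettes(camera, name): "mask" (420x560 bool, what is visible of it) and "extent" ([left, top, right, bottom] as shares, 0 to 1, of the picture: columns of its width, rows of its height, round what is visible of it).
The state is a dict: "clock": time; "qpos": joint angles; "qd": joint speeds; "joint_efforts": joint torques, N m; "position": TCP position; "tool_rot": TCP orientation; "force": force on the tool from outside, world axes, zero at the start; "moment": the same for the moment, N m; "grip_width": finger opening in m; "finger_force": force on a finger pad.
Only numpy, scipy, OpenCV 4.12 (cv2) and the standard library are available. Lean on these libraries where they do the work, as an engineer would, in place of code of your own. Each camera call takes 0.05 s, during which the arm holds its last target. There are 200 camera calls.

## Task

Press the V-trough's end tab down until the trough snaps over into its sloping drain position. Put both open-mouthed steel bottles (one stands in the rack, one lies on the ribbed mat) in the trough without dropping them, lying along its fold with their mouths downhill, so that they slide into one line: the first bottle's mouth against the end stop, the second bottle's mouth against the base of the first. Leave the two capped bottles in the rack, and the spatula, mug and thermometer case where they are.

Things in the scene. Friction and masses are not known exactly. Their poses are not given: they have to be found in the camera images.
- trough (a joint): Pivot of the V-trough on its stand, rad: 0 = level (its start), 0.40 = sloping 23 degrees down to its end stop (drain position). Over-centre springs: it rests only at 0 or 0.40. From level the tab takes about 8 N held down (up to 14 N pressed fast), less and less to the dead point at 0.20, 38 mm lower; then it snaps over by itself. Tab travel 75 mm. Tipping it back takes over 1.4 N m.
- stop (a point): On the V's fold line, at the end stop's inner face. x = up the fold, away from the stop, y = across, z = square out of the V (up when level; fold then 97 mm above the bench). 90 degree V, 340 mm long, legs 34 mm wide, 3 mm thick, top edges 24 mm above the fold, 53 mm apart outside. Stop 50 mm high. Pivot: x = 168, z = -12 mm. Slippery: steel slides down at the drain slope, stays put when level.
- tab (a point): Centre of the top face of the flat press tab that sticks out from the top of the end stop, 36 mm along the trough by 52 mm across, 4 mm thick. Axes as stop, moving with the trough. Level, it is 147 mm above the bench.
- bottle_a: Open-mouthed stainless bottle, 0.16 to 0.3 kg, standing mouth up in one of the rack's cells. Origin: centre of its base; z = its axis, base to mouth. Body 50 mm diameter from 0 to 86 mm, then shoulder, neck 30 mm diameter from 101 to 124 mm, rim 33 mm diameter, open mouth at 130 mm. Balance point about 52 mm from the base. Lying in the V its axis is 35 mm from the fold.
- bottle_b: A second bottle, like bottle_a in size, mass, origin and axes, lying in a groove of the mat with its mouth roughly towards the robot. Lying there its axis is 30 mm above the bench.
- mat: Grey ribbed draining mat fixed on the bench, 200 (x) by 170 (y) mm, 3 mm thick, six ribs along its x, 190 mm long, 5 mm wide, tops 8 mm above the bench, at y = -75, -45, -15, 15, 45, 75 mm. A bottle laid along a groove between two ribs does not roll. Origin: centre of its underside; x roughly away from the robot. Most of it is free to lay things on.
- rack: White bottle rack fixed on the bench, 206 (x) by 74 (y) by 70 mm high, floor and walls 4 mm thick, three cells in a row along x with centres at x = -67, 0 and 67 mm. Origin: centre of its underside. A bottle stands on the cell floor with a few mm of play, its upper 64 mm above the walls.
- capped_1: Full sample bottle of the same size with a knurled screw cap (40 mm diameter, top at 134 mm), standing in the rack. Origin: centre of its base; z up. Leave it there.
- capped_2: The same as capped_1, in another cell of the rack. Leave it there.
- spatula: Flat steel spatula 165 mm long lying in another groove of the mat. Bystander. Origin: its underside, near the middle; x along it.
- mug: Steel mug 68 mm diameter, 75 mm high, on the bench. Bystander. Origin: centre of its base.
- thermo_case: Green thermometer case, 165 mm long and 20 mm thick, lying on the bench. Bystander. Origin: underside of its middle; x along it.
There are look-alikes about, which are no part of the job. Leave any pink look-alike of the bottle_b alone.

How it is judged:
By the outcome, as a careful person would: the job done as asked, in the order asked, and still so for the second after the job is handed in, with the robot touching nothing.
It also fails if it takes over 72 s, if anything falls off the work surface, if the arm or the gripper's body presses on something with over 40 N, if the wrist force passes 120 N, or if a joint passes its speed limit or range.

## Working session

There is one attempt and no reset: what is moved stays moved. The work goes in short steps, Python scripts to look and compute and a shell command to move; the robot and the scene stay as the last step left them, time stands still between calls to the robot, and variables do not carry over. Pictures are saved under pics/ and viewed, at most 10 in all, crops included, and the job is handed in when it is done.

```bash
mkdir -p pics; ls; python3 - <<'E'
from workcell import *
import cv2,numpy as np
for c in("top","side"):
    im=grab_frame(c); cv2.imwrite(f"pics/{c}0.png",im)
    p=camera_params(c); R=cv2.Rodrigues(np.array(p["rvec"]))[0]; print(c,np.round(p["K"],1).tolist(),p["k1"],np.round(-R.T@np.array(p["tvec"]).ravel(),3),np.round(R[2],2))
print(status.observe())
E
```

```text
pics
top [[404.7, 0.0, 277.6], [0.0, 404.7, 206.2], [0.0, 0.0, 1.0]] -0.06607624055099968 [ 0.249 -0.059  1.159] [ 0.19 -0.02 -0.98]
side [[399.7, 0.0, 278.9], [0.0, 399.7, 217.0], [0.0, 0.0, 1.0]] -0.11946031009918295 [0.279 0.901 0.733] [ 0.14 -0.84 -0.53]
{'clock': 0.1, 'qpos': array([ 1.1807589 ,  0.52191834, -0.03634191,  1.59996491,  0.02117467,
        1.02102232, -0.11278386]), 'qd': array([-0.00115185,  0.00024519, -0.00147059,  0.0004263 ,  0.00134271,
       -0.00014998,  0.0009058 ]), 'joint_efforts': array([ 3.33240547e-03, -9.28508663e+01,  1.98366389e+00, -3.70537984e+01,
        1.80516473e-02,  5.36020394e-03,  8.41111364e-05]), 'position': array([ 0.19640535, -0.59304609,  0.23880059]), 'tool_rot': array([-3.14066378e+00,  3.34961345e-05,  3.19842160e-01]), 'force': array([ 1.00721077, -0.07055742, -0.72250119]), 'moment': array([-0.01678269,  0.05416142,  0.04625595]), 'finger_force': 0.0, 'grip_width': 0.08515785429572405}
```

View pics/top0.png

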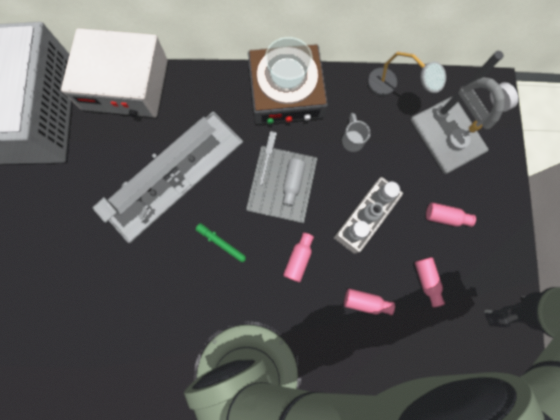

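View pics/side0.png

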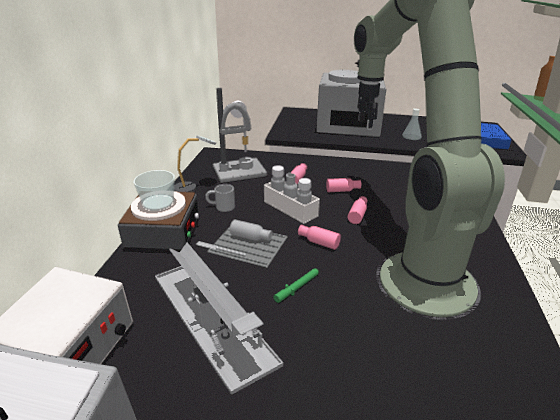

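The top view shows the trough at (170,170) with its tab end at (105,210). The mat is at (283,183), with bottle_b on it at (293,180) and its mouth towards the robot. The rack is at (370,215), with the open bottle in its middle cell near (376,209).

Things that could be taken for the bottles:
- Pink look-alikes at (299,257), (369,301), (430,282) and (450,215).
- White-capped bottles at (390,190) and (357,232).

I choose steel (293,180) as bottle_b and the middle cell as bottle_a, and will check both in a close crop.

```bash
cat > h.py <<'E'
import cv2,numpy as np
from workcell import *
from scipy.spatial.transform import Rotation as Ro
def cam(c):
    p=camera_params(c);R=cv2.Rodrigues(np.array(p["rvec"],float))[0];return np.array(p["K"]),p["k1"],R,np.array(p["tvec"],float).ravel()
def proj(c,P):
    K,k,R,t=cam(c);q=np.atleast_2d(P)@R.T+t;s=q[:,:2]/q[:,2:];s=s*(1+k*(s**2).sum(1,keepdims=True));return s@np.diag(K.diagonal()[:2])+K[:2,2]
def unproj(c,uv,z):
    K,k,R,t=cam(c);d=(np.atleast_2d(uv)-K[:2,2])/K.diagonal()[:2];s=d.copy()
    for _ in range(20): s=d/(1+k*(s**2).sum(1,keepdims=True))
    r=np.c_[s,np.ones(len(s))]@R;o=-R.T@t;return o+r*((z-o[2])/r[:,2:])
E
python3 - <<'E'
from h import *
t=cv2.imread("pics/top0.png");s=cv2.imread("pics/side0.png")
a=cv2.resize(t[100:260,90:420],(792,384),interpolation=cv2.INTER_CUBIC)
cv2.imwrite("pics/ctop.png",a)
cv2.imwrite("pics/cside.png",cv2.resize(s[155:395,145:345],(500,600),interpolation=cv2.INTER_CUBIC))
np.set_printoptions(suppress=True,precision=1)
for c in("top","side"):
  for n in("trough","tab","bottle_a","mat","rack","capped_1","mug","thermo_case","spatula"):
    for d in silhouettes(c,n)[:6 if n=="bottle_a" else 2]:
        m=d["mask"].astype(np.uint8)
        cs=max(cv2.findContours(m,0,2)[0],key=cv2.contourArea);r=cv2.minAreaRect(cs)
        print(c,n,round(d["p"],2),np.array(r[0]),np.array(r[1]),round(r[2],1),cv2.boxPoints(r).round().astype(int).tolist())
E
```

```text
top trough 0.75 [155.6 171.5] [ 29.8 145.3] 48.7 [[91, 208], [200, 112], [220, 135], [111, 231]]
top tab 0.71 [155.9 171.9] [ 29.7 145.4] 49.9 [[91, 207], [202, 114], [221, 136], [110, 230]]
top bottle_a 0.91 [430.6 282. ] [50.3 19.6] 71.6 [[413, 261], [432, 255], [448, 303], [429, 309]]
top bottle_a 0.9 [371. 213.] [18.4 25.5] 45.0 [[356, 216], [374, 198], [387, 211], [369, 229]]
top bottle_a 0.81 [369.5 302.6] [50.2 17.9] 14.0 [[343, 305], [347, 288], [396, 300], [392, 317]]
top bottle_a 0.73 [293.1 182. ] [17.8 48.6] 11.3 [[280, 204], [289, 156], [307, 160], [297, 208]]
top bottle_a 0.7 [450.1 216.2] [46.3 17.2] 13.2 [[426, 219], [430, 203], [475, 213], [471, 230]]
top bottle_a 0.65 [299.7 257.1] [18.  47.2] 21.3 [[283, 276], [300, 232], [317, 238], [300, 282]]
top mat 0.86 [281.3 184.3] [59.6 66.9] 12.0 [[245, 211], [259, 145], [317, 158], [304, 223]]
top rack 0.61 [368.2 215.8] [29.2 77. ] 38.0 [[333, 237], [380, 176], [403, 194], [356, 255]]
top rack 0.28 [155.5 171.2] [ 27.4 144.2] 52.4 [[90, 204], [204, 116], [221, 138], [107, 226]]
top capped_1 0.89 [385.3 193.8] [18.4 29. ]
[... 1585 characters left out ...]
, 212], [206, 212]]
side rack 0.81 [289.1 204.1] [58.4 29. ] 16.5 [[257, 210], [265, 182], [321, 198], [313, 226]]
side rack 0.38 [294.9 284.2] [11.5 52.1] 50.7 [[271, 296], [311, 263], [319, 272], [278, 305]]
side capped_1 0.84 [303.  192.5] [25. 14.] 90.0 [[296, 180], [310, 180], [310, 205], [296, 205]]
side capped_1 0.84 [276.5 179. ] [26. 13.] 90.0 [[270, 166], [283, 166], [283, 192], [270, 192]]
side thermo_case 0.9 [295.4 284.9] [10.8 51.3] 54.5 [[271, 295], [313, 266], [319, 274], [278, 304]]
side spatula 0.59 [207.5 244.6] [19.6  3.7] 11.3 [[198, 244], [198, 241], [217, 245], [217, 248]]
side spatula 0.42 [247.1 244.1] [71.1 34.2] 14.0 [[208, 252], [217, 219], [286, 236], [277, 269]]
```

View pics/ctop.png

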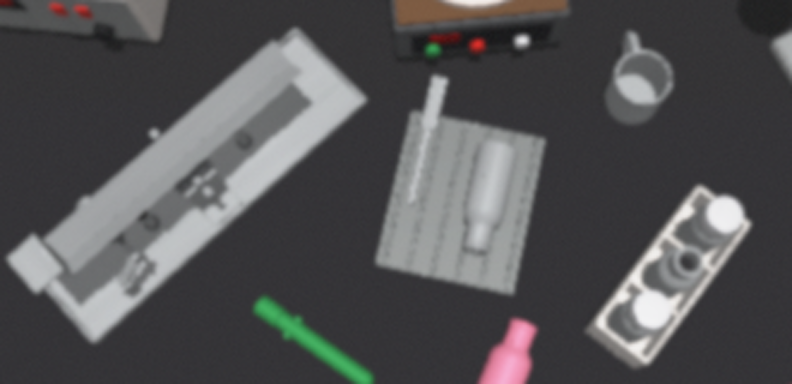

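View pics/cside.png

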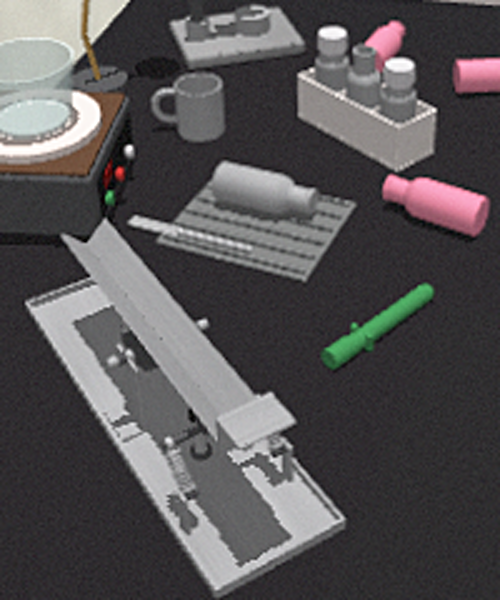

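The crops confirm both choices. The steel open bottle lies on the mat with its mouth at ctop (475,250). The open-necked bottle is in the middle rack cell, mouth at (688,261). The tab centre is at about ctop (35,262), which is cside (257,412).

```bash
cat > fit.py <<'E'
from h import *
from scipy.optimize import least_squares
np.set_printoptions(suppress=True,precision=4)
T=lambda u,v:(90+u/2.4,100+v/2.4); S=lambda u,v:(145+u/2.5,155+v/2.5)
tab=unproj("top",[T(35,262)],.147)[0]; print("tab",tab,"side pred",(proj("side",tab)-[145,155])*2.5)
# V uphill end corners z=.121
e=unproj("top",[T(278,42),T(303,68)],.121);print("Vend",e,np.linalg.norm(e[0]-e[1]),"side",(proj("side",e)-[145,155])*2.5)
es=unproj("side",[S(62,235),S(107,222)],.121);print("Vend side",es)
l=unproj("top",[T(45,240),T(75,272)],.121);print("Vlow",l)
m=e.mean(0);d=m-tab;print("yaw up fold (tab->end)",np.arctan2(d[1],d[0]),np.linalg.norm(d[:2]), "edge yaws",[np.arctan2(*(e[i]-l[i])[[1,0]]) for i in (0,1)])
am=unproj("top",[T(688,261)],.134)[0];print("A mouth",am,"side",(proj("side",am)-[145,155])*2.5, unproj("side",[S(363,51)],.134))
rc=unproj("top",[T(703,186),T(750,225),T(588,328)],.070);print("rack top",rc)
b=unproj("top",[T(475,250),T(495,140)],.030);print("B mouth/base",b,np.linalg.norm(b[0]-b[1]));print(unproj("side",[S(318,200),S(215,175)],.030))
mc=unproj("top",[T(412,112),T(546,138),T(513,294),T(375,264)],.004);print("mat",mc,mc.mean(0))
print("mug",unproj("top",[T(630,95)],.02),"thermo",unproj("top",[T(260,305),T(368,380)],.01),"spat",unproj("top",[T(438,78),T(411,200)],.006))
print(unproj("top",[(357,232),(390,190)],.134))
E
python3 fit.py
```

```text
tab [0.4307 0.3672 0.147 ] side pred [[251.189  417.6595]]
Vend [[0.6935 0.1232 0.121 ]
 [0.6624 0.0933 0.121 ]] 0.04312068225706469 side [[ 62.0949 228.8732]
 [100.3769 215.8044]]
Vend side [[0.6894 0.1333 0.121 ]
 [0.6514 0.1028 0.121 ]]
Vlow [[0.4601 0.3693 0.121 ]
 [0.4249 0.3329 0.121 ]]
yaw up fold (tab->end) -0.8086560727270827 0.3580304926466118 edge yaws [np.float64(-0.8117453815975106), np.float64(-0.7898874238294068)]
A mouth [ 0.443  -0.3326  0.134 ] side [[362.7626  48.3831]] [[ 0.4415 -0.3245  0.134 ]]
rack top [[ 0.5446 -0.3709  0.07  ]
 [ 0.4986 -0.4244  0.07  ]
 [ 0.3767 -0.2326  0.07  ]]
B mouth/base [[ 0.4728 -0.1061  0.03  ]
 [ 0.6093 -0.1298  0.03  ]] 0.13848199126053226
[[ 0.4646 -0.1083  0.03  ]
 [ 0.6059 -0.1407  0.03  ]]
mat [[ 0.6525 -0.0278  0.004 ]
 [ 0.6212 -0.195   0.004 ]
 [ 0.4246 -0.1532  0.004 ]
 [ 0.4592  0.0136  0.004 ]] [ 0.5394 -0.0906  0.004 ]
mug [[ 0.6737 -0.2985  0.02  ]] thermo [[0.4067 0.1492 0.01  ]
 [0.3194 0.0183 0.01  ]] spat [[ 0.6972 -0.0597  0.006 ]
 [ 0.5389 -0.0285  0.006 ]]
[[ 0.3817 -0.2794  0.134 ]
 [ 0.4936 -0.37    0.134 ]]
```

```bash
cat > mv.py <<'E'
import sys;from h import *
x,y,z,yaw=map(float,sys.argv[1:5]);s=status.observe();R=Ro.from_euler("xyz",s["tool_rot"]).as_matrix()
d=R.T@(np.array([x,y,z])-s["position"]);cy=np.arctan2(R[1,0],R[0,0]);dy=np.degrees((yaw-cy+np.pi)%(2*np.pi)-np.pi)
print("t",round(s["clock"],2),"pos",s["position"].round(4),"yaw",round(cy,3),"q",s["qpos"].round(2),"F",s["force"].round(1),"w",round(s["grip_width"],4),"| shift",(d/.06).round(3),"twist",round(-dy/8,2),"rows",round(max(np.linalg.norm(d)/.0625,abs(dy)/10.7),1))
E
python3 mv.py .47 -.2 .30 2.34
```

```text
t 1.0 pos [ 0.1965 -0.5933  0.2393] yaw 0.32 q [ 1.18  0.52 -0.04  1.6   0.02  1.02 -0.11] F [-0.1 -0.4  0.8] w 0.0855 | shift [ 6.388 -4.789 -1.011] twist -14.47 rows 10.8
```

```bash
python3 -m creep '[[0.8,-0.6,-1,-1.3,0],[1.6,-1.2,-1,-2.6,0],[2.4,-1.8,-1,-3.9,0],[3.2,-2.4,-1,-5.2,0],[4.0,-3.0,-1,-6.5,0]]'; python3 mv.py .47 .15 .30 2.34
```

```text
clock: 1.62
position: [0.3645, -0.3512, 0.2997]
tool_rot: [3.141, 0.001, 1.233]
force: [2.0, -0.3, -0.1]
grip_width: 0.0005
finger_force: 0.0
t 1.62 pos [ 0.3645 -0.3512  0.2997] yaw 1.233 q [ 0.92  0.28 -0.34  1.82  0.11  1.06  0.21] F [ 2.  -0.3 -0.1] w 0.0005 | shift [ 8.464 -1.108 -0.011] twist -7.93 rows 8.2
```

```bash
python3 -m creep '[[1,-0.13,0,-1.3,0],[2,-0.26,0,-2.6,0],[3,-0.39,0,-3.9,0],[4,-0.52,0,-5.2,0],[5,-0.65,0,-6.5,0]]'; python3 mv.py .428 .370 .19 2.34
```

```text
clock: 2.25
position: [0.4281, -0.0555, 0.2996]
tool_rot: [3.141, 0.001, 2.141]
force: [0.5, 0.1, 0.0]
grip_width: 0.0
finger_force: 0.0
t 2.25 pos [ 0.4281 -0.0555  0.2996] yaw 2.141 q [ 0.59  0.18 -0.68  1.97  0.14  1.03  0.42] F [0.5 0.1 0. ] w 0.0 | shift [5.974 3.824 1.823] twist -1.43 rows 7.0
```

```bash
python3 -m creep '[[0.8,0.5,0,-0.7,0],[1.6,1.05,0,-1.43,0],[2.4,1.6,0,-1.43,0],[3.2,2.1,0,-1.43,0],[4.0,2.6,0,-1.43,0]]'; python3 mv.py .428 .370 .175 2.34
```

```text
clock: 2.88
position: [0.4314, 0.2306, 0.2995]
tool_rot: [3.141, 0.0, 2.334]
force: [1.4, 0.1, 0.1]
grip_width: 0.0
finger_force: 0.0
t 2.88 pos [0.4314 0.2306 0.2995] yaw 2.334 q [ 0.06  0.33 -0.85  1.84  0.28  1.09 -0.12] F [1.4 0.1 0.1] w 0.0 | shift [1.719 1.565 2.074] twist -0.04 rows 3.0
```

```bash
python3 -m creep '[[0.86,0.8,0,0,0],[1.72,1.565,0.4,0,0],[1.72,1.565,1.2,0,0],[1.72,1.565,2.1,0,0],[1.72,1.565,2.1,0,0]]'; python3 mv.py .428 .370 .105 2.34; python3 - <<'E'
from h import *
a=grab_frame("top")[150:270,60:200];b=grab_frame("side")[230:390,170:340]
cv2.imwrite("pics/tab1.png",np.hstack([cv2.resize(a,(467,400)),cv2.resize(b,(333,400)[:2] if 0 else (333,313)).copy() if 0 else cv2.resize(b,(333,400))]))
E
```

```text
clock: 3.5
position: [0.4266, 0.3673, 0.1707]
tool_rot: [-3.136, -0.001, 2.335]
force: [-0.9, 0.5, 0.9]
grip_width: -0.0001
finger_force: 0.0
t 3.5 pos [0.4266 0.3673 0.1707] yaw 2.335 q [-0.29  0.61 -0.76  1.8   0.51  0.94 -0.5 ] F [-0.9  0.5  0.9] w -0.0001 | shift [0.015 0.055 1.095] twist -0.03 rows 1.1
```

View pics/tab1.png

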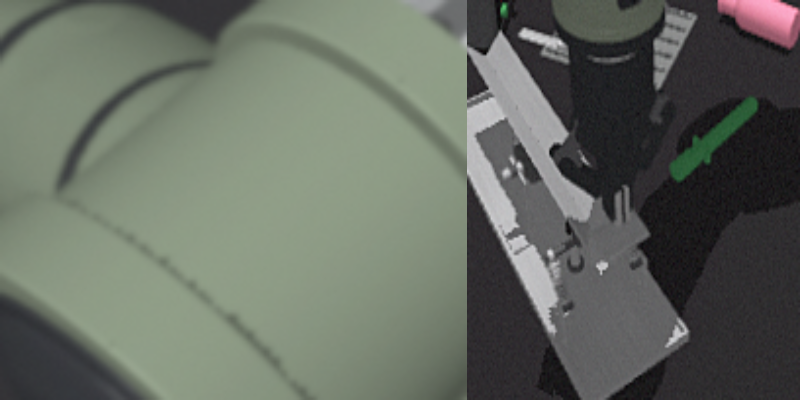

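The side view shows the shut fingertips (crop 625,218) just above the tab (crop centre 606,233), so I'll press.

```bash
python3 -m creep '[[0,0,0.2,0,0],[0,0,0.35,0,0],[0,0,0.5,0,0],[0.04,0,0.65,0,0],[0.06,0,0.8,0,0]]'; python3 -m creep '[[0.04,0,0.15,0,0],[0.04,0,0.3,0,0],[0.04,0,0.4,0,0],[0.04,0,0.5,0,0],[0.04,0,0.5,0,0]]'; python3 mv.py .40 .30 .28 2.34;python3 - <<'E'
from h import *
cv2.imwrite("pics/tab2.png",cv2.resize(grab_frame("side")[220:400,150:350],(600,540)))
E
```

```text
clock: 4.22
position: [0.4253, 0.3719, 0.1256]
tool_rot: [3.14, -0.001, 2.335]
force: [-0.9, 1.9, 1.8]
grip_width: 0.0003
finger_force: 1.3
clock: 4.85
position: [0.4236, 0.3726, 0.0949]
tool_rot: [-3.141, -0.0, 2.335]
force: [-0.7, -0.1, -0.3]
grip_width: -0.0
finger_force: 0.0
t 4.85 pos [0.4236 0.3726 0.0949] yaw 2.335 q [-0.35  0.71 -0.69  1.85  0.61  0.81 -0.59] F [-0.7 -0.1 -0.3] w -0.0 | shift [-0.601 -1.123 -3.084] twist -0.04 rows 3.2
```

View pics/tab2.png

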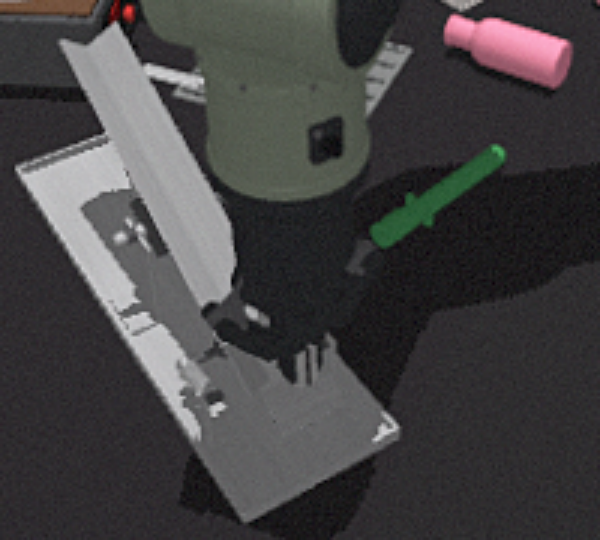

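The trough has snapped over: its uphill end is now high, at crop (90,35), and the tab force is gone. I'll go up and over to the rack.

```bash
python3 -m creep '[[0,0,-1,0,0],[0,0,-2,0,0.3],[-0.3,-0.5,-3,0,0.8],[-1,-1,-3.3,0,0.8],[-1.8,-1.5,-3.3,0,0.8]]'; python3 mv.py .44 -.1 .28 2.46
```

```text
clock: 5.52
position: [0.4338, 0.2317, 0.2954]
tool_rot: [3.138, 0.002, 2.336]
force: [1.7, 0.1, -0.4]
grip_width: 0.0683
finger_force: 0.0
t 5.53 pos [0.4338 0.2317 0.2954] yaw 2.336 q [ 0.07  0.34 -0.87  1.84  0.29  1.09 -0.14] F [ 1.7  0.1 -0.4] w 0.0683 | shift [-4.061 -3.753  0.252] twist -0.89 rows 5.3
```

```bash
python3 -m creep '[[-0.75,-0.7,0,-0.4,0.8],[-1.5,-1.4,0,-0.89,0.8],[-2.25,-2.1,0,-0.89,0.8],[-3,-2.8,0,-0.89,0.8],[-3.7,-3.5,0,-0.89,0.8]]'; python3 mv.py .442 -.329 .20 2.46;  python3 - <<'E'
from h import *
im=grab_frame("top");t=[m for m in silhouettes("top","trough") if m["p"]>.4]
cv2.imwrite("pics/tr3.png",cv2.resize(im[95:245,80:260],(720,600),interpolation=cv2.INTER_CUBIC))
E
```

```text
clock: 6.15
position: [0.4351, -0.0752, 0.2938]
tool_rot: [3.141, 0.001, 2.459]
force: [2.1, 0.0, -0.8]
grip_width: 0.0683
finger_force: 0.0
t 6.15 pos [ 0.4351 -0.0752  0.2938] yaw 2.459 q [ 0.72  0.23 -0.79  1.96  0.19  1.03  0.73] F [ 2.1  0.  -0.8] w 0.0683 | shift [-2.758 -3.208  1.567] twist -0.01 rows 4.3
```

View pics/tr3.png

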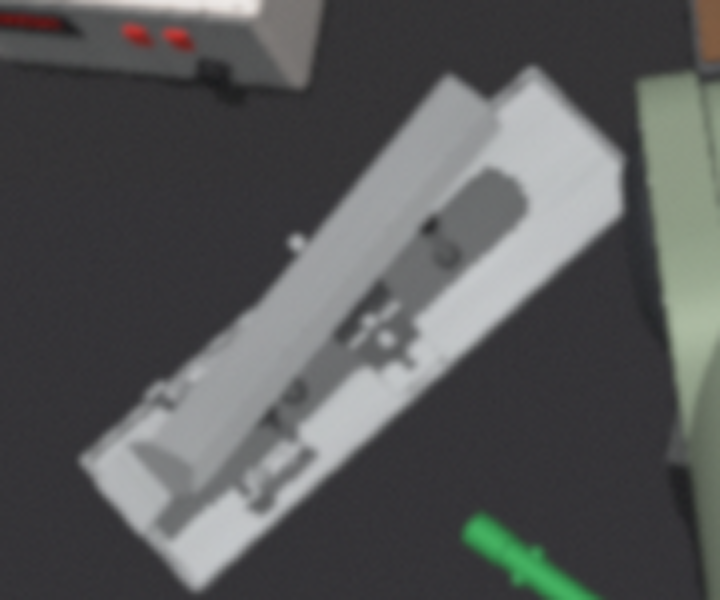

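The picture shows the trough in its drain position, with the high end at crop (450,75)/(500,118) and the stop at (160,465). I'll fit its pose from both states.

```bash
cat > tr.py <<'E'
from h import *
from scipy.optimize import least_squares
T=lambda u,v:(90+u/2.4,100+v/2.4); S=lambda u,v:(145+u/2.5,155+v/2.5);D=lambda u,v:(80+u/4,95+v/4);E=lambda u,v:(150+u/3,220+v/3)
def w(p,P,th):   # stop-frame point at tilt th -> world
    P=np.array(P,float);x,z=P[0]-.168,P[2]+.012;c,s=np.cos(th),np.sin(th)
    x,z=x*c-z*s+.168,x*s+z*c-.012;a=p[2];return np.array([p[0]+x*np.cos(a)-P[1]*np.sin(a),p[1]+x*np.sin(a)+P[1]*np.cos(a),.097+z])
obs=[("top",T(278,42),(.34,.0265,.024),0),("top",T(303,68),(.34,-.0265,.024),0),("side",S(62,235),(.34,.0265,.024),0),("side",S(107,222),(.34,-.0265,.024),0),
("top",D(450,75),(.34,.0265,.024),.4),("top",D(500,118),(.34,-.0265,.024),.4),("side",E(60,40),(.34,.0265,.024),.4),("side",E(120,24),(.34,-.0265,.024),.4),
("top",D(133,440),(0,.0265,.05),.4),("top",T(45,240),(.015,.0265,.024),0),("top",T(75,272),(.015,-.0265,.024),0)]
f=lambda p:np.concatenate([proj(c,w(p,P,t))[0]-uv for c,uv,P,t in obs])
r=least_squares(f,[.44,.35,-.8],loss="soft_l1",x_scale=[.01,.01,.01]);p=r.x
if __name__=="__main__":
    print(p.round(4));print(f(p).reshape(-1,2).round(1).tolist());print("tab",w(p,(-.02,0,.05),0))
    for x,z in((.065,.035),(.085,.035),(.14,.035),(.2,.035),(.22,.035),(.27,.035)):print(x,w(p,(x,0,z),.4).round(4))
E
python3 tr.py;python3 -m creep '[[-0.7,-0.8,0,0,0.8],[-1.4,-1.6,0,0,0.8],[-2.1,-2.4,0,0,0.8],[-2.76,-3.2,0,0,0.8],[-2.76,-3.2,0.6,0,0.8]]';python3 mv.py .442 -.329 .20 2.46
python3 - <<'E'
from h import *
cv2.imwrite("pics/r4.png",cv2.resize(grab_frame("side")[90:240,210:360],(600,600),interpolation=cv2.INTER_CUBIC))
E
```

```text
[ 0.4382  0.3569 -0.8056]
[[-2.5, 0.2], [-0.1, 2.7], [-0.7, -0.9], [0.1, -2.2], [-1.3, 0.8], [-0.3, 4.2], [-0.5, -0.7], [-0.6, -1.9], [-3.5, 1.9], [2.0, -2.8], [2.1, -1.7]]
tab [0.42430957 0.37134265 0.147     ]
0.065 [0.4761 0.3174 0.0882]
0.085 [0.4889 0.3041 0.096 ]
0.14 [0.524  0.2676 0.1174]
0.2 [0.5623 0.2277 0.1408]
0.22 [0.575  0.2144 0.1485]
0.27 [0.6069 0.1812 0.168 ]
clock: 6.88
position: [0.4427, -0.3311, 0.258]
tool_rot: [-3.141, 0.004, 2.453]
force: [0.4, 1.3, -0.6]
grip_width: 0.0684
finger_force: 0.0
t 6.88 pos [ 0.4427 -0.3311  0.258 ] yaw 2.453 q [ 1.    0.44 -0.63  1.75  0.3   1.04  1.14] F [ 0.4  1.3 -0.6] w 0.0684 | shift [0.035 0.02  0.967] twist -0.05 rows 0.9
```

View pics/r4.png

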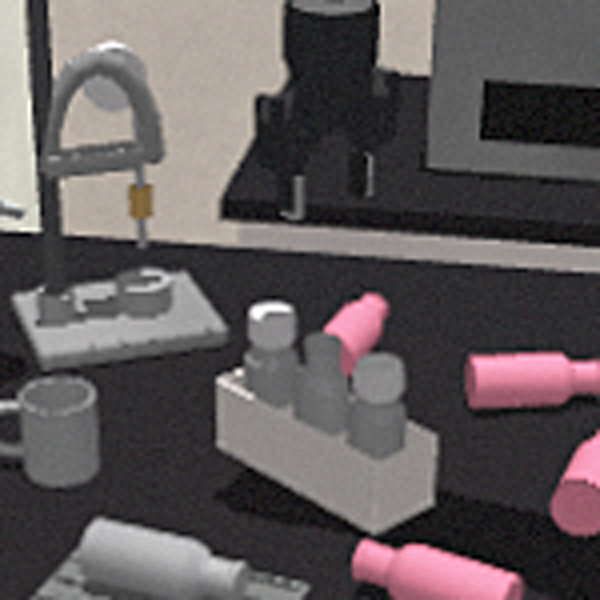

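The hand hangs over the rack, with fingertips at crop (293,215)/(358,190). The open bottle's mouth is at (325,342), right below between the two capped ones. I'll descend and grip its body above the wall.

```bash
python3 -m creep '[[0.02,0,0.9,0,0.8],[0.02,0,1.7,0,0.8],[0.02,0,2.5,0,0.8],[0.02,0,2.9,0,0.8],[0.02,0,2.97,0,0.8]]'; python3 -m creep '[[0,0,0,0,0.5],[0,0,0,0,0.4],[0,0,0,0,0.4],[0,0,0,0,0.4],[0,0,0,0,0.4]]' 40; python3 mv.py .442 -.329 .080 2.46
```

```text
clock: 7.55
position: [0.4417, -0.3247, 0.0786]
tool_rot: [3.141, -0.002, 2.46]
force: [0.1, 0.2, 0.7]
grip_width: 0.0685
finger_force: 0.0
clock: 8.18
position: [0.4424, -0.3262, 0.0805]
tool_rot: [3.142, 0.002, 2.459]
force: [-1.1, -0.3, 9.3]
grip_width: 0.0488
finger_force: 41.1
t 8.18 pos [ 0.4424 -0.3262  0.0805] yaw 2.459 q [ 0.9   0.67 -0.51  1.9   0.5   0.69  0.97] F [-1.1 -0.3  9.3] w 0.0488 | shift [-0.024 -0.04   0.008] twist -0.01 rows 0.0
```

Bottle A is gripped. The tool always points down, so I'll lay the bottle over by catching its base on the mat's near edge, which is a fixed toe stop, and letting it pivot in the pads. First I lift, and lower the grip force later.

```bash
python3 -m creep '[[0,0,-0.5,0,0.4],[0,0,-1.2,0,0.4],[0,0,-2,0,0.4],[0,0,-2.8,0.5,0.4],[0,0,-2.8,1.5,0.4]]'; python3 mv.py .411 -.017 .20 -.205
```

```text
clock: 8.8
position: [0.4429, -0.3263, 0.2511]
tool_rot: [3.14, 0.006, 2.246]
force: [0.1, -0.0, -3.4]
grip_width: 0.0485
finger_force: 42.8
t 8.8 pos [ 0.4429 -0.3263  0.2511] yaw 2.246 q [ 0.96  0.44 -0.59  1.77  0.28  1.01  0.94] F [ 0.1 -0.  -3.4] w 0.0485 | shift [4.363 2.805 0.832] twist 17.55 rows 13.1
```

```bash
python3 -m creep '[[0.3,0.2,0,1.3,0.4],[0.7,0.45,0,2.6,0.4],[1.1,0.7,0,3.9,0.4],[1.5,0.95,0,5.2,0.4],[1.9,1.2,0,6.5,0.4]]'; python3 mv.py .411 -.017 .20 -.205
```

```text
clock: 9.43
position: [0.426, -0.1907, 0.2477]
tool_rot: [3.141, 0.0, 1.336]
force: [0.4, 0.9, -2.8]
grip_width: 0.0486
finger_force: 42.8
t 9.43 pos [ 0.426  -0.1907  0.2477] yaw 1.336 q [ 0.67  0.29 -0.46  1.97  0.16  0.92 -0.1 ] F [ 0.4  0.9 -2.8] w 0.0486 | shift [ 2.758 -0.917  0.794] twist 11.04 rows 8.3
```

```bash
python3 -m creep '[[0.5,-0.17,0,1.3,0.4],[1,-0.34,0,2.6,0.4],[1.5,-0.5,0,3.9,0.4],[2,-0.67,0,5.2,0.4],[2.5,-0.83,0,6.5,0.4]]'; python3 mv.py .411 -.017 .10 -.205
```

```text
clock: 10.05
position: [0.4114, -0.0333, 0.2477]
tool_rot: [3.141, -0.001, 0.428]
force: [-0.2, -0.0, -2.8]
grip_width: 0.0485
finger_force: 42.8
t 10.05 pos [ 0.4114 -0.0333  0.2477] yaw 0.428 q [ 0.3   0.19 -0.41  2.1   0.1   0.87 -1.31] F [-0.2 -0.  -2.8] w 0.0485 | shift [ 0.104 -0.251  2.461] twist 4.54 rows 3.4
```

```bash
python3 -m creep '[[0.05,-0.1,0,1.3,0.4],[0.1,-0.25,0.3,2.6,0.4],[0.1,-0.25,1,3.9,0.4],[0.1,-0.25,1.8,4.54,0.4],[0.1,-0.25,2.6,4.54,0.4]]'; python3 -m creep '[[0,0,0,0,0.4],[0,0,0,0,0.4]]' 20; python3 mv.py .411 -.017 .078 -.205
python3 - <<'E'
from h import *
cv2.imwrite("pics/m5.png",cv2.resize(grab_frame("side")[170:290,200:350],(750,600),interpolation=cv2.INTER_CUBIC))
E
```

```text
clock: 10.68
position: [0.4112, -0.0181, 0.0905]
tool_rot: [-3.141, -0.002, -0.201]
force: [1.1, -0.0, -3.4]
grip_width: 0.0485
finger_force: 42.8
clock: 10.92
position: [0.4116, -0.0182, 0.0927]
tool_rot: [-3.141, -0.001, -0.199]
force: [-0.1, -0.1, -2.6]
grip_width: 0.0488
finger_force: 42.7
t 10.93 pos [ 0.4116 -0.0182  0.0927] yaw -0.199 q [ 0.1   0.46 -0.25  2.25  0.25  0.45 -2.12] F [-0.1 -0.1 -2.6] w 0.0488 | shift [-0.014 -0.017  0.245] twist 0.04 rows 0.2
```

View pics/m5.png

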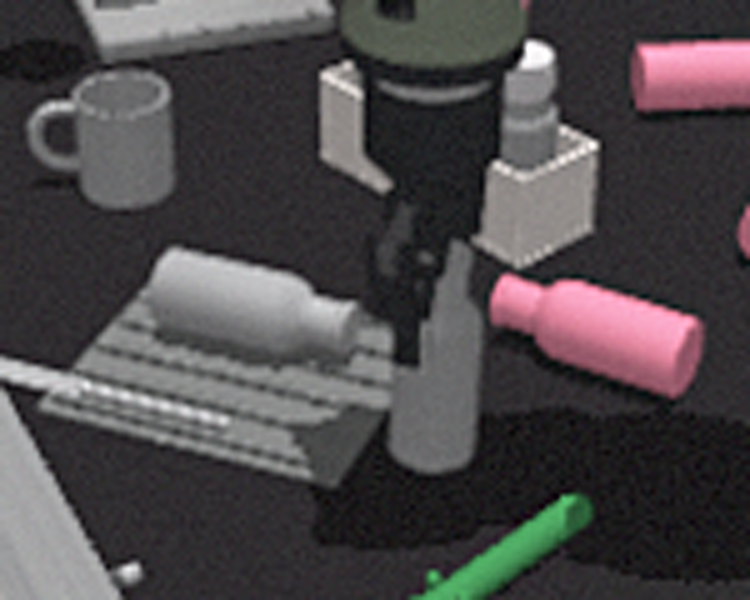

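The bottle hangs upright just on the robot side of the mat's near-left corner, with its base at crop (432,465). The way forward is clear: bottle B is at (255,310), and the spatula tip at (225,420) is beyond reach. I'll lower it and nudge it against the edge.

```bash
python3 -m creep '[[0,0,0.15,0,0.42],[0.1,0,0.25,0,0.42],[0.17,0,0.25,0,0.42],[0.23,0,0.25,0,0.42],[0.28,0,0.25,0,0.42]]' 20; python3 mv.py .4266 -.0205 .078 -.205
```

```text
clock: 11.6
position: [0.4279, -0.0217, 0.0761]
tool_rot: [-3.142, -0.0, -0.2]
force: [0.7, 0.4, -3.0]
grip_width: 0.0487
finger_force: 41.4
t 11.6 pos [ 0.4279 -0.0217  0.0761] yaw -0.2 q [ 0.09  0.51 -0.23  2.22  0.27  0.44 -2.12] F [ 0.7  0.4 -3. ] w 0.0487 | shift [-0.025 -0.016 -0.032] twist 0.04 rows 0.0
```

```bash
python3 -m creep '[[0.1,0,0,0,0.42],[0.2,0,-0.03,0,0.42],[0.3,0,-0.04,0,0.42],[0.4,0,-0.04,0,0.42],[0.5,0,-0.04,0,0.42]]' 20; python3 mv.py .4266 -.0205 .078 -.205
```

```text
clock: 12.22
position: [0.4571, -0.0276, 0.0785]
tool_rot: [-3.142, 0.0, -0.2]
force: [-3.0, 1.8, -0.9]
grip_width: 0.0486
finger_force: 36.9
t 12.22 pos [ 0.4571 -0.0276  0.0785] yaw -0.2 q [ 0.12  0.54 -0.24  2.14  0.26  0.49 -2.09] F [-3.   1.8 -0.9] w 0.0486 | shift [-0.522 -0.015  0.008] twist 0.04 rows 0.5
```

```bash
python3 -m creep '[[0.15,0,0.0,0,0.42],[0.3,0,0.03,0,0.42],[0.45,0,0.09,0,0.42],[0.6,0,0.16,0,0.42],[0.75,0,0.26,0,0.42]]' 20; python3 mv.py .4266 -.0205 .078 -.205
```

```text
clock: 12.85
position: [0.5018, -0.0367, 0.0626]
tool_rot: [-3.141, -0.001, -0.2]
force: [-0.9, -0.3, 0.4]
grip_width: 0.0485
finger_force: 21.6
t 12.85 pos [ 0.5018 -0.0367  0.0626] yaw -0.2 q [ 0.13  0.61 -0.23  2.04  0.27  0.52 -2.07] F [-0.9 -0.3  0.4] w 0.0485 | shift [-1.281 -0.016 -0.257] twist 0.04 rows 1.3
```

```bash
python3 - <<'E'
from h import *
cv2.imwrite("pics/m6.png",cv2.resize(grab_frame("side")[170:290,200:350],(600,480),interpolation=cv2.INTER_CUBIC))
E
```

```text
(no output)
```

View pics/m6.png

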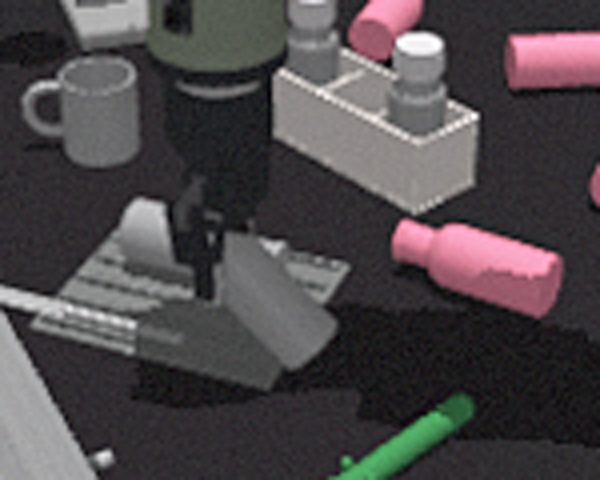

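The bottle has leaned about 50° over the mat edge, neck up at crop (225,240) and base at (310,345), and is pivoting in the pads as planned. I'll continue the arc down to flat.

```bash
python3 -m creep '[[0.2,0,0.12,0,0.42],[0.33,0,0.25,0,0.42],[0.42,0,0.36,0,0.42],[0.46,0,0.45,0,0.42],[0.48,0,0.52,0,0.42]]' 20; python3 mv.py .4266 -.0205 .078 -.205; python3 -m creep '[[0,0,0.03,0,0.42],[0,0,0.05,0,0.42]]' 20; cat > an.py <<'E'
from h import *
for c in("top","side"):
    grab_frame(c)
    for d in silhouettes(c,"bottle_a"):
        m=d["mask"].astype(np.uint8);r=cv2.minAreaRect(max(cv2.findContours(m,0,2)[0],key=cv2.contourArea))
        print(c,round(d["p"],2),np.round(r[0],1),np.round(r[1],1),round(r[2],1),cv2.boxPoints(r).round().astype(int).tolist())
E
python3 an.py
```

```text
clock: 13.52
position: [0.5293, -0.0422, 0.0314]
tool_rot: [-3.141, -0.0, -0.2]
force: [0.5, 0.8, 0.2]
grip_width: 0.0486
finger_force: 20.6
t 13.53 pos [ 0.5293 -0.0422  0.0314] yaw -0.2 q [ 0.12  0.7  -0.21  1.97  0.29  0.5  -2.07] F [0.5 0.8 0.2] w 0.0486 | shift [-1.749 -0.015 -0.777] twist 0.04 rows 1.8
clock: 13.78
position: [0.5291, -0.0422, 0.0288]
tool_rot: [-3.142, -0.0, -0.2]
force: [0.9, -0.1, 0.2]
grip_width: 0.0483
finger_force: 20.7
top 0.88 [369.4 302.7] [50.2 19.3] 13.0 [[343, 306], [347, 288], [396, 299], [392, 318]]
top 0.82 [451.1 215.2] [47.  16.8] 9.0 [[427, 220], [429, 203], [476, 211], [473, 227]]
top 0.81 [430.5 282.4] [48.4 19. ] 71.6 [[414, 262], [432, 256], [447, 302], [429, 308]]
side 0.89 [318.6 235.4] [43.  16.1] 18.4 [[296, 236], [301, 221], [342, 235], [336, 250]]
side 0.83 [261.2 247.1] [33.  15.8] 20.6 [[243, 249], [249, 234], [279, 246], [274, 260]]
side 0.75 [343. 185.] [12. 34.] 90.0 [[326, 179], [360, 179], [360, 191], [326, 191]]
side 0.71 [357.9 209.6] [13.6 27.2] 24.4 [[346, 219], [357, 194], [370, 200], [358, 225]]
side 0.63 [262.3 233.9] [15.7  9.4] 26.6 [[253, 235], [257, 226], [271, 233], [267, 242]]
side 0.51 [297. 174.] [ 9.9 22.6] 45.0 [[286, 178], [302, 162], [309, 170], [293, 186]]
```

```bash
python3 - <<'E'
from h import *
for t in (0,15,30):
  c,s=np.cos(np.radians(t)),np.sin(np.radians(t));d=np.array([.98*c,-.2*c,s]);P=np.array([.529,-.042,.033])
  q=proj("side",[P-.079*d,P+.02*d]);print(t,q.round(1).tolist(),np.degrees(np.arctan2(*(q[0]-q[1])[::-1])).round(1))
E
```

```text
0 [[271.5, 250.2], [241.0, 242.9]] 13.5
15 [[270.7, 255.5], [241.1, 241.5]] 25.4
30 [[268.3, 260.0], [241.7, 240.3]] 36.5
```

```bash
python3 -m creep '[[0,0,0.04,0,0.42],[0,0,0.07,0,0.42],[0,0,0.07,0,0.42]]' 20;  python3 mv.py .43 -.06 .20 2.34;python3 an.py | grep side
```

```text
clock: 14.35
position: [0.529, -0.0422, 0.0243]
tool_rot: [3.142, 0.0, -0.2]
force: [1.1, -0.1, -0.2]
grip_width: 0.0483
finger_force: 20.8
t 14.35 pos [ 0.529  -0.0422  0.0243] yaw -0.2 q [ 0.12  0.71 -0.21  1.98  0.29  0.48 -2.07] F [ 1.1 -0.1 -0.2] w 0.0483 | shift [-1.559  0.618 -2.927] twist -18.19 rows 13.6
side 0.98 [318.9 235.3] [41.1 14. ] 17.4 [[297, 236], [301, 222], [341, 235], [336, 248]]
side 0.96 [261.2 247.7] [33.9 16.1] 19.2 [[243, 250], [248, 235], [280, 246], [275, 261]]
side 0.95 [343. 185.] [14. 34.] 90.0 [[326, 178], [360, 178], [360, 192], [326, 192]]
side 0.79 [297.3 173.7] [12.7 24.7] 45.0 [[284, 178], [302, 160], [311, 169], [293, 187]]
side 0.73 [262.6 234.3] [16.7 11.3] 24.0 [[253, 236], [257, 226], [273, 233], [268, 243]]
side 0.56 [358.3 210.4] [13.4 27.3] 26.6 [[346, 220], [358, 195], [370, 201], [358, 226]]
```

```bash
python3 -m creep '[[0,0,0,0,0.6],[0,0,0,0,0.6],[0,0,-0.1,0,0.6],[0,0,-0.1,0,0.6],[0,0,-0.1,0,0.4]]' 40;  python3 an.py | grep side;python3 -m creep '[[0,0,0,0,0.4],[0,0,0,0,0.4],[0,0,-0.1,0,0.4],[0,0,-0.3,0,0.4]]' 40; python3 mv.py .43 -.06 .20 2.34;python3 an.py | grep side
```

```text
clock: 15.18
position: [0.5297, -0.0422, 0.0312]
tool_rot: [-3.141, -0.001, -0.2]
force: [-1.6, 0.0, 12.8]
grip_width: 0.0476
finger_force: 38.9
side 0.94 [261.1 248.4] [31.9 16.6] 16.7 [[243, 252], [248, 236], [279, 245], [274, 261]]
side 0.74 [262.7 234.4] [16.7 11. ] 21.8 [[253, 236], [257, 226], [272, 232], [268, 243]]
side 0.68 [357.7 209.6] [16.1 28.2] 26.6 [[344, 219], [357, 193], [371, 201], [359, 226]]
side 0.68 [297. 174.] [ 9.9 22.6] 45.0 [[286, 178], [302, 162], [309, 170], [293, 186]]
side 0.58 [318.8 235.1] [43.4 16.5] 16.7 [[296, 237], [300, 221], [342, 233], [337, 249]]
clock: 15.88
position: [0.5287, -0.0422, 0.0487]
tool_rot: [3.141, 0.001, -0.2]
force: [0.2, -0.7, -2.0]
grip_width: 0.048
finger_force: 41.8
t 15.88 pos [ 0.5287 -0.0422  0.0487] yaw -0.2 q [ 0.13  0.67 -0.23  1.97  0.28  0.53 -2.05] F [ 0.2 -0.7 -2. ] w 0.048 | shift [-1.556  0.617 -2.52 ] twist -18.19 rows 13.6
side 0.94 [318.9 234.8] [42.1 16.8] 18.4 [[296, 236], [302, 220], [342, 234], [336, 249]]
side 0.82 [260.8 243.9] [33.4 16.1] 15.9 [[243, 247], [247, 232], [279, 241], [275, 256]]
side 0.74 [262.4 231.7] [18.7  9.5] 14.0 [[252, 234], [255, 225], [273, 229], [270, 239]]
side 0.56 [343. 185.] [12. 34.] 90.0 [[326, 179], [360, 179], [360, 191], [326, 191]]
```

```bash
python3 - <<'E'
from h import *
d=np.array([.98,-.2,0]);P=status.observe()["position"]
for uv in((277,248.5),(279,241),(275,256)):
  for z in(.051,):
    q=unproj("side",[uv],z)[0];print(q.round(4),((q-P)@d).round(4))
q=proj("side",[P*[1,1,0]+[0,0,.051]-.079*d+.025*np.array([0,0,s]) for s in(1,-1)]+[P*[1,1,0]+[0,0,.051]-.079*d+.025*s*np.array([.2,.98,0]) for s in (1,-1)]);print(q.round(1).tolist())
m=[x["mask"] for x in silhouettes("side","bottle_a") if abs((x["extent"][0]+x["extent"][2])*280-261)<8]
for k in m: ys,xs=np.nonzero(k);print(xs.min(),xs.max(),ys.min(),ys.max(),ys[xs>=xs.max()-1])
E
```

```text
[ 0.4331 -0.013   0.051 ] -0.1001
[ 0.4336 -0.0508  0.051 ] -0.092
[0.4326 0.0229 0.051 ] -0.1078
[[271.4, 238.0], [271.4, 252.0], [268.2, 249.9], [274.6, 240.5]]
234 278 233 254 [241 242 243 243 244 244 245 246 247 248]
```

```bash
python3 -m creep '[[0,0,0.2,0,0.4],[0,0,0.29,0,0.4],[0,0,0.29,0,0.62],[0,0,0.29,0,0.62],[-0.18,0,0.29,0,0.62]]' 40; python3 -m creep '[[-0.18,0,0,0,0.62],[-0.18,0,0,0,0.4],[-0.18,0,0,0,0.4],[-0.18,0,-0.1,0,0.4],[-0.18,0,-0.3,0,0.4]]' 40; python3 mv.py .43 -.06 .20 2.34;python3 - <<'E'
from h import *
grab_frame("side");P=status.observe()["position"];print("tcp px",proj("side",P+[0,0,.002]).round(1))
for x in silhouettes("side","bottle_a"):
    ys,xs=np.nonzero(x["mask"])
    if 225<xs.mean()<285:print(round(x["p"],2),xs.min(),xs.max(),ys.min(),ys.max(),cv2.minAreaRect(np.c_[xs,ys].astype(np.float32)))
E
```

```text
clock: 16.75
position: [0.5183, -0.04, 0.0308]
tool_rot: [-3.141, -0.0, -0.2]
force: [0.6, 0.2, -0.2]
grip_width: 0.0525
finger_force: 0.0
clock: 17.38
position: [0.5076, -0.0379, 0.0494]
tool_rot: [3.141, 0.001, -0.2]
force: [-0.3, -0.0, -0.6]
grip_width: 0.0488
finger_force: 41.9
t 17.38 pos [ 0.5076 -0.0379  0.0494] yaw -0.2 q [ 0.12  0.64 -0.22  2.03  0.28  0.5  -2.07] F [-0.3 -0.  -0.6] w 0.0488 | shift [-1.196  0.618 -2.509] twist -18.19 rows 13.6
tcp px [[253.3 240.3]]
0.54 230 271 221 236 ((250.63858032226562, 228.38331604003906), (41.53342056274414, 12.553967475891113), 4.899093151092529)
```

```bash
python3 -m creep '[[0,0,-0.8,0,0.4],[-0.3,0.1,-1.6,-0.5,0.4],[-0.6,0.2,-2.4,-1.8,0.4],[-0.9,0.4,-3.2,-3.1,0.4],[-1.2,0.6,-3.5,-4.4,0.4]]'; python3 mv.py .44 0.0 .25 2.34;python3 - <<'E'
from h import *
for c in("side","top"):
  grab_frame(c);P=status.observe()["position"];print("tcp px",proj(c,P+[0,0,.002]).round(1))
  for x in silhouettes(c,"bottle_a"):
    ys,xs=np.nonzero(x["mask"]);print(c,round(x["p"],2),xs.min(),xs.max(),ys.min(),ys.max(),np.round(cv2.minAreaRect(np.c_[xs,ys].astype(np.float32))[1:2],1))
E
```

```text
clock: 18.1
position: [0.4302, -0.0592, 0.2615]
tool_rot: [3.139, -0.003, 0.421]
force: [-0.1, -0.9, -3.9]
grip_width: 0.0488
finger_force: 43.5
t 18.1 pos [ 0.4302 -0.0592  0.2615] yaw 0.421 q [ 0.43  0.21 -0.5   2.03  0.13  0.92 -1.29] F [-0.1 -0.9 -3.9] w 0.0488 | shift [ 0.552 -0.834  0.192] twist -13.75 rows 10.3
tcp px [[282.2 174.3]]
side 0.8 348 366 197 221 [[14.3 26.8]]
side 0.78 258 308 164 185 [[18.8 50.7]]
side 0.7 298 339 226 247 [[42.4 15.5]]
side 0.64 326 360 179 191 [[12. 34.]]
side 0.62 229 270 221 239 [[42.2 15.1]]
tcp px [[271.7 202.6]]
top 0.86 416 443 258 305 [[48.1 19.3]]
top 0.84 426 475 203 225 [[49.6 17.6]]
top 0.66 346 394 289 313 [[49.3 18. ]]
```

```bash
python3 -m creep '[[0.1,-0.15,0,-1.3,0.4],[0.2,-0.3,0,-2.6,0.4],[0.3,-0.45,0,-3.9,0.4],[0.4,-0.6,0,-5.2,0.4],[0.55,-0.83,0,-6.5,0.4]]';python3 -m creep '[[0,0,0,-1.3,0.4],[0,0,0,-2.6,0.4],[0,0,0,-3.9,0.4],[0,0,0,-5.2,0.4],[0,0,0,-6.5,0.4]]'; python3 mv.py .48 .25 .25 2.336
```

```text
clock: 18.92
position: [0.4405, 0.0006, 0.2582]
tool_rot: [-3.14, -0.0, 1.325]
force: [0.6, -0.5, -2.2]
grip_width: 0.0485
finger_force: 43.5
clock: 19.55
position: [0.4405, 0.0005, 0.2583]
tool_rot: [-3.141, -0.002, 2.234]
force: [0.1, 0.4, -2.9]
grip_width: 0.0485
finger_force: 43.5
t 19.55 pos [0.4405 0.0005 0.2583] yaw 2.234 q [ 0.58  0.29 -0.86  2.    0.27  0.96  0.25] F [ 0.1  0.4 -2.9] w 0.0485 | shift [2.873 3.078 0.142] twist -0.73 rows 4.0
```

```bash
python3 -m creep '[[0.75,0.8,0,-0.4,0.4],[1.5,1.6,0,-0.75,0.4],[2.25,2.4,0,-0.75,0.4],[2.87,3.08,0,-0.75,0.4],[2.87,3.08,0,-0.75,0.4]]'; python3 mv.py .489 .304 .18 2.336
```

```text
clock: 20.18
position: [0.4797, 0.2551, 0.2578]
tool_rot: [3.141, -0.004, 2.339]
force: [-0.3, -1.4, -3.0]
grip_width: 0.0492
finger_force: 43.4
t 20.18 pos [0.4797 0.2551 0.2578] yaw 2.339 q [ 0.04  0.49 -0.88  1.76  0.42  1.09 -0.21] F [-0.3 -1.4 -3. ] w 0.0492 | shift [0.474 0.677 1.299] twist 0.02 rows 1.5
```

```bash
python3 -m creep '[[0.3,0.4,0.3,0,0.4],[0.47,0.68,0.7,0,0.4],[0.47,0.68,1.1,0,0.4],[0.47,0.68,1.5,0,0.4],[0.47,0.68,1.8,0,0.4]]'; python3 mv.py .489 .304 .13 2.336;  python3 -m creep '[[0,0,0,0,0.42]]' 25;python3 mv.py .489 .304 .13 2.336; python3 - <<'E'
from h import *
from tr import w,p
grab_frame("side")
for n in("bottle_a","trough"):
  for x in silhouettes("side",n):
    ys,xs=np.nonzero(x["mask"])
    if x["p"]>.4 and xs.mean()<300:print(n,round(x["p"],2),xs.min(),xs.max(),ys.min(),ys.max(),np.round(cv2.boxPoints(cv2.minAreaRect(np.c_[xs,ys].astype(np.float32))),0).tolist())
P=status.observe()["position"]+[0,0,.002];d=np.array([np.cos(2.336),np.sin(2.336),0])
print("axis pred mouth/base",proj("side",[P+.065*d,P-.065*d]).round(1).tolist())
print("V edge far/near",[proj("side",[w(p,(x,s,.024),.4) for x in(0,.34)]).round(1).tolist() for s in(.0265,-.0265)])
E
```

```text
clock: 20.8
position: [0.4906, 0.2976, 0.1491]
tool_rot: [-3.14, -0.001, 2.333]
force: [-0.2, 0.1, -2.4]
grip_width: 0.0487
finger_force: 43.4
t 20.8 pos [0.4906 0.2976 0.1491] yaw 2.333 q [-0.11  0.66 -0.78  1.79  0.57  0.93 -0.38] F [-0.2  0.1 -2.4] w 0.0487 | shift [0.095 0.055 0.319] twist -0.02 rows 0.3
clock: 20.92
position: [0.4904, 0.2975, 0.1497]
tool_rot: [-3.139, -0.001, 2.334]
force: [-0.0, 1.0, -2.0]
grip_width: 0.0485
finger_force: 43.4
t 20.93 pos [0.4904 0.2975 0.1497] yaw 2.334 q [-0.11  0.66 -0.78  1.79  0.57  0.93 -0.38] F [-0.  1. -2.] w 0.0485 | shift [0.095 0.059 0.328] twist -0.02 rows 0.3
bottle_a 0.74 203 247 273 317 [[201.0, 276.0], [221.0, 263.0], [252.0, 310.0], [232.0, 323.0]]
bottle_a 0.66 287 306 164 185 [[284.0, 178.0], [301.0, 161.0], [310.0, 169.0], [293.0, 186.0]]
bottle_a 0.65 240 271 223 240 [[239.0, 235.0], [242.0, 221.0], [273.0, 229.0], [269.0, 243.0]]
trough 0.9 170 264 227 365 [[152.0, 244.0], [186.0, 223.0], [266.0, 353.0], [232.0, 374.0]]
axis pred mouth/base [[240.4, 310.6], [211.5, 275.5]]
V edge far/near [[[234.3, 354.7], [169.5, 232.6]], [[255.8, 343.9], [189.4, 226.1]]]
```

```bash
python3 -m creep '[[0.08,0.057,0.15,0,0.42],[0.08,0.057,0.3,0,0.42],[0.08,0.057,0.4,0,0.42],[0.08,0.057,0.45,0,0.42]]' 20; python3 mv.py .489 .304 .094 2.336;  python3 -m creep '[[0,0,0.06,0,0.42],[0,0,0.12,0,0.42],[0,0,0.18,0,0.42],[0,0,0.18,0,0.42]]' 20;python3 mv.py .489 .304 .094 2.336
```

```text
clock: 21.58
position: [0.49, 0.3035, 0.1236]
tool_rot: [-3.141, -0.0, 2.335]
force: [-0.4, -0.1, -2.6]
grip_width: 0.0484
finger_force: 43.5
t 21.57 pos [0.49   0.3035 0.1236] yaw 2.335 q [-0.14  0.7  -0.75  1.8   0.6   0.89 -0.41] F [-0.4 -0.1 -2.6] w 0.0484 | shift [ 0.017 -0.006  0.493] twist -0.01 rows 0.5
clock: 22.08
position: [0.49, 0.3038, 0.1132]
tool_rot: [3.142, -0.0, 2.335]
force: [-0.8, 2.3, 2.6]
grip_width: 0.0481
finger_force: 41.4
t 22.07 pos [0.49   0.3038 0.1132] yaw 2.335 q [-0.15  0.71 -0.75  1.81  0.62  0.87 -0.42] F [-0.8  2.3  2.6] w 0.0481 | shift [ 0.015 -0.01   0.321] twist -0.01 rows 0.3
```

```bash
python3 -m creep '[[0,0,0.06,0,0.42],[0,0,0.12,0,0.42],[0,0,0.16,0,0.42],[0,0,0.16,0,0.42]]' 20;python3 mv.py .489 .304 .094 2.336; python3 -m creep '[[0,0,0.05,0,0.42],[0,0,0.1,0,0.42],[0,0,0.12,0,0.42],[0,0,0.12,0,0.42]]' 20;python3 mv.py .489 .304 .094 2.336
```

```text
clock: 22.58
position: [0.4901, 0.3035, 0.1035]
tool_rot: [-3.141, 0.0, 2.334]
force: [-0.5, 1.2, 1.7]
grip_width: 0.0487
finger_force: 41.7
t 22.57 pos [0.4901 0.3035 0.1035] yaw 2.334 q [-0.15  0.73 -0.74  1.81  0.63  0.85 -0.43] F [-0.5  1.2  1.7] w 0.0487 | shift [ 0.018 -0.008  0.158] twist -0.01 rows 0.2
clock: 23.08
position: [0.4901, 0.3037, 0.0964]
tool_rot: [-3.142, -0.0, 2.335]
force: [-0.8, 2.1, 2.3]
grip_width: 0.0486
finger_force: 41.7
t 23.07 pos [0.4901 0.3037 0.0964] yaw 2.335 q [-0.16  0.74 -0.73  1.81  0.64  0.84 -0.44] F [-0.8  2.1  2.3] w 0.0486 | shift [ 0.017 -0.01   0.041] twist -0.01 rows 0.0
```

```bash
python3 -m creep '[[0,0,0.04,0,0.42],[0,0,0.07,0,0.42],[0,0,0.07,0,0.42]]' 20;python3 mv.py .489 .304 .094 2.336; cat > tl.py <<'E'
from h import *
import sys
from tr import w,p
grab_frame("side")
for x in silhouettes("side","bottle_a"):
    ys,xs=np.nonzero(x["mask"])
    if xs.mean()<290:print(round(x["p"],2),xs.min(),xs.max(),ys.min(),ys.max(),np.round(cv2.boxPoints(cv2.minAreaRect(np.c_[xs,ys].astype(np.float32))),0).tolist())
for x in map(float,sys.argv[1:]):
    a=proj("side",[w(p,(x+.0,0,.035),.4),w(p,(x+.13,0,.035),.4)]);print("mouth/base if mouth x",x,a.round(1).tolist())
E
python3 tl.py 0 .015 .03
```

```text
clock: 23.45
position: [0.4895, 0.304, 0.0928]
tool_rot: [-3.141, -0.0, 2.335]
force: [-7.6, -0.2, 17.7]
grip_width: 0.0488
finger_force: 43.4
t 23.45 pos [0.4895 0.304  0.0928] yaw 2.335 q [-0.16  0.74 -0.73  1.82  0.65  0.84 -0.44] F [-7.6 -0.2 17.7] w 0.0488 | shift [ 0.005 -0.006 -0.019] twist -0.01 rows 0.0
0.84 244 270 222 239 [[244.0, 222.0], [270.0, 222.0], [270.0, 239.0], [244.0, 239.0]]
0.64 206 246 293 341 [[204.0, 295.0], [224.0, 284.0], [251.0, 333.0], [231.0, 344.0]]
mouth/base if mouth x 0.0 [[246.0, 347.4], [217.9, 296.9]]
mouth/base if mouth x 0.015 [[242.6, 341.3], [214.9, 291.4]]
mouth/base if mouth x 0.03 [[239.2, 335.3], [211.9, 286.0]]
```

Bottle A now lies flat in the V: the contact force came at the predicted height, and its mouth is about 18 mm from the stop. I'll release it.

```bash
python3 -m creep '[[0,0,-0.04,0,0.55],[0,0,-0.06,0,0.62],[0,0,-0.06,0,0.75],[0,0,-0.2,0,0.75],[0,0,-0.6,0,0.75]]';python3 -m creep '[[0,0,-1,0,0.75],[0,0,-2,0,0.75],[-0.5,-0.5,-2.5,0,0.75],[-1.3,-1.2,-2.5,0,0.75],[-2,-2,-2.5,0,0.75]]';python3 mv.py .54 -.118 .25 2.94;python3 tl.py 0
```

```text
clock: 24.18
position: [0.4897, 0.3033, 0.1283]
tool_rot: [-3.14, -0.0, 2.335]
force: [-0.1, -0.5, 0.6]
grip_width: 0.0641
finger_force: 0.0
clock: 24.8
position: [0.4866, 0.1347, 0.2789]
tool_rot: [3.141, 0.001, 2.335]
force: [0.7, -0.6, -0.1]
grip_width: 0.0639
finger_force: 0.0
t 24.8 pos [0.4866 0.1347 0.2789] yaw 2.335 q [ 0.3   0.4  -0.9   1.83  0.35  1.08  0.03] F [ 0.7 -0.6 -0.1] w 0.0639 | shift [-3.657 -2.271  0.483] twist -4.34 rows 4.2
0.86 229 270 221 240 [[228.0, 233.0], [231.0, 218.0], [272.0, 229.0], [269.0, 243.0]]
0.68 208 249 290 346 [[205.0, 298.0], [225.0, 287.0], [253.0, 339.0], [233.0, 350.0]]
mouth/base if mouth x 0.0 [[246.0, 347.4], [217.9, 296.9]]
```

```bash
python3 -m creep '[[-0.9,-0.55,0,-1.2,0.85],[-1.8,-1.1,0,-2.4,0.85],[-2.4,-1.5,0,-3.6,0.85]]';python3 - <<'E'
from h import *
for c in("top","side"):
  grab_frame(c)
  for x in silhouettes(c,"bottle_b"):
    ys,xs=np.nonzero(x["mask"]);b=cv2.minAreaRect(np.c_[xs,ys].astype(np.float32));q=cv2.boxPoints(b)
    if (c=="top" and 270<b[0][0]<310 and b[0][1]<220) or (c=="side" and 230<b[0][0]<265 and b[0][1]<250):
      e=[(q[i]+q[(i+1)%4])/2 for i in range(4)];L=sorted(e,key=lambda v:-np.linalg.norm(v-np.array(b[0])))[:2]
      u=unproj(c,L,.03);d=u[0]-u[1];print(c,round(x["p"],2),b,u.round(4).tolist(),np.linalg.norm(d).round(4),"yaw",np.arctan2(d[1],d[0]).round(3),"ctr",u.mean(0))
E
python3 mv.py .54 -.118 .25 2.94
```

```text
clock: 25.28
position: [0.5214, -0.0318, 0.2788]
tool_rot: [-3.141, 0.001, 2.842]
force: [0.8, 1.0, 0.3]
grip_width: 0.0729
finger_force: 0.0
side 0.65 ((250.44337463378906, 231.19810485839844), (42.1696891784668, 14.697578430175781), 15.945395469665527) [[0.4671, -0.0967, 0.03], [0.6079, -0.1379, 0.03]] 0.1466 yaw 2.857 ctr [ 0.53748036 -0.11729992  0.03      ]
t 25.48 pos [ 0.5211 -0.0303  0.2784] yaw 2.834 q [ 0.67  0.46 -0.98  1.79  0.42  1.12  0.81] F [-0.2  0.9 -0.5] w 0.0726 | shift [-0.742 -1.297  0.473] twist -0.76 rows 1.5
```

```bash
python3 mv.py .544 -.119 .10 2.94; python3 -m creep '[[-0.4,-0.6,0,-0.76,0.85],[-0.81,-1.31,0.5,-0.76,0.85],[-0.81,-1.31,1.4,-0.76,0.85],[-0.81,-1.31,2.3,-0.76,0.85],[-0.81,-1.31,2.97,-0.76,0.85]]'; python3 mv.py .544 -.119 .028 2.94
```

```text
t 25.48 pos [ 0.5211 -0.0303  0.2784] yaw 2.834 q [ 0.67  0.46 -0.98  1.79  0.42  1.12  0.81] F [-0.2  0.9 -0.5] w 0.0726 | shift [-0.811 -1.294  2.973] twist -0.76 rows 3.2
clock: 26.1
position: [0.5437, -0.1175, 0.0985]
tool_rot: [3.141, -0.001, 2.944]
force: [0.3, -0.3, 0.6]
grip_width: 0.0726
finger_force: 0.0
t 26.1 pos [ 0.5437 -0.1175  0.0985] yaw 2.944 q [ 0.67  0.74 -0.81  1.86  0.7   0.86  0.87] F [ 0.3 -0.3  0.6] w 0.0726 | shift [-0.01  -0.024  1.175] twist 0.03 rows 1.1
```

```bash
python3 -m creep '[[0,0,0.5,0,0.85],[0,0,0.9,0,0.85],[0,0,1.17,0,0.85],[0,0,1.17,0,0.5],[0,0,1.17,0,0.4]]' 40; python3 -m creep '[[0,0,0,0,0.4],[0,0,0,0,0.4],[0,0,-0.3,0,0.4],[0,0,-0.9,0,0.4]]' 40; python3 mv.py .48 0 .27 2.336; python3 - <<'E'
from h import *
for c in("side",):
  grab_frame(c);P=status.observe()["position"]+[0,0,.002];d=np.array([np.cos(2.944),np.sin(2.944),0]);print("pred mouth/base",proj(c,[P+.07*d,P-.06*d]).round(1).tolist())
  for x in silhouettes(c,"bottle_b"):
    ys,xs=np.nonzero(x["mask"])
    if xs.mean()<290: print(c,round(x["p"],2),xs.min(),xs.max(),ys.min(),ys.max(),np.round(cv2.boxPoints(cv2.minAreaRect(np.c_[xs,ys].astype(np.float32))),0).tolist())
E
```

```text
clock: 26.72
position: [0.5435, -0.1214, 0.0309]
tool_rot: [-3.137, -0.001, 2.941]
force: [-6.4, -11.0, 5.9]
grip_width: 0.0484
finger_force: 40.2
clock: 27.22
position: [0.5439, -0.1186, 0.0852]
tool_rot: [3.141, -0.001, 2.944]
force: [-0.1, 0.1, -0.5]
grip_width: 0.0483
finger_force: 42.6
t 27.23 pos [ 0.5439 -0.1186  0.0852] yaw 2.944 q [ 0.66  0.76 -0.8   1.87  0.72  0.83  0.86] F [-0.1  0.1 -0.5] w 0.0483 | shift [ 1.435  1.731 -3.077] twist 4.35 rows 3.7
pred mouth/base [[267.8, 218.3], [229.3, 210.2]]
side 0.87 208 250 291 346 [[206.0, 299.0], [225.0, 288.0], [255.0, 339.0], [235.0, 350.0]]
side 0.55 228 270 207 226 [[226.0, 222.0], [229.0, 206.0], [271.0, 212.0], [269.0, 229.0]]
```

```bash
python3 -m creep '[[0,0,-1,0,0.4],[0,0,-2,0,0.4],[0.3,0.4,-3,0.5,0.4],[0.8,0.9,-3.2,1.8,0.4],[1.4,1.7,-3.2,3.1,0.4]]' 40;python3 mv.py .575 .2144 .24 2.336
```

```text
clock: 27.95
position: [0.4815, -0.0018, 0.2777]
tool_rot: [3.14, 0.003, 2.503]
force: [0.6, 2.6, -2.4]
grip_width: 0.0484
finger_force: 43.2
t 27.95 pos [ 0.4815 -0.0018  0.2777] yaw 2.503 q [ 0.62  0.36 -0.94  1.89  0.34  1.05  0.48] F [ 0.6  2.6 -2.4] w 0.0484 | shift [0.9   3.821 0.632] twist 1.19 rows 3.8
```

```bash
python3 -m creep '[[0.2,0.9,0,0.6,0.4],[0.4,1.8,0,1.19,0.4],[0.65,2.75,0,1.19,0.4],[0.9,3.82,0,1.19,0.4],[0.9,3.82,0.4,1.19,0.4]]' 40;python3 -m creep '[[0,0,0,0,0.42]]';python3 mv.py .575 .2144 .185 2.336; python3 - <<'E'
from h import *
from tr import w,p
grab_frame("side");P=status.observe()["position"]+[0,0,.002];d=np.array([np.cos(2.336),np.sin(2.336),0])
print("pred mouth/base",proj("side",[P+.07*d,P-.06*d]).round(1).tolist())
for x in silhouettes("side","bottle_b"):
    ys,xs=np.nonzero(x["mask"])
    if xs.mean()<290: print(round(x["p"],2),xs.min(),xs.max(),ys.min(),ys.max(),np.round(cv2.boxPoints(cv2.minAreaRect(np.c_[xs,ys].astype(np.float32))),0).tolist())
E
```

```text
clock: 28.58
position: [0.5734, 0.2203, 0.2533]
tool_rot: [3.137, -0.001, 2.35]
force: [0.2, -0.2, -3.3]
grip_width: 0.0482
finger_force: 43.2
clock: 28.7
position: [0.5724, 0.2147, 0.251]
tool_rot: [-3.14, -0.001, 2.346]
force: [0.0, -0.2, -1.2]
grip_width: 0.0485
finger_force: 43.1
t 28.7 pos [0.5724 0.2147 0.251 ] yaw 2.346 q [ 0.09  0.61 -0.83  1.59  0.48  1.16 -0.08] F [ 0.  -0.2 -1.2] w 0.0485 | shift [-0.036  0.029  1.101] twist 0.07 rows 1.1
pred mouth/base [[210.9, 242.8], [185.9, 215.3]]
0.88 187 220 210 252 [[177.0, 225.0], [193.0, 209.0], [225.0, 241.0], [209.0, 257.0]]
0.74 208 249 290 346 [[205.0, 299.0], [226.0, 287.0], [254.0, 339.0], [233.0, 350.0]]
```

```bash
python3 -m creep '[[-0.036,0.03,0.3,0.07,0.42],[-0.036,0.03,0.6,0.07,0.42],[-0.036,0.03,0.9,0.07,0.42],[-0.036,0.03,1.1,0.07,0.42],[-0.036,0.03,1.18,0.07,0.42]]' 20;python3 mv.py .575 .2144 .1465 2.336; python3 -m creep '[[0,0,0.06,0,0.42],[0,0,0.12,0,0.42],[0,0,0.18,0,0.42],[0,0,0.18,0,0.42]]' 20;python3 mv.py .575 .2144 .1465 2.336
```

```text
clock: 29.42
position: [0.5759, 0.2139, 0.1801]
tool_rot: [-3.141, -0.001, 2.335]
force: [0.2, -0.4, -1.9]
grip_width: 0.0484
finger_force: 43.2
t 29.43 pos [0.5759 0.2139 0.1801] yaw 2.335 q [ 0.06  0.68 -0.79  1.66  0.55  1.04 -0.14] F [ 0.2 -0.4 -1.9] w 0.0484 | shift [ 0.017 -0.005  0.561] twist -0.01 rows 0.5
clock: 29.92
position: [0.5765, 0.2144, 0.1706]
tool_rot: [3.14, -0.0, 2.335]
force: [1.7, 3.1, -0.1]
grip_width: 0.0486
finger_force: 43.5
t 29.93 pos [0.5765 0.2144 0.1706] yaw 2.335 q [ 0.06  0.69 -0.78  1.66  0.56  1.02 -0.14] F [ 1.7  3.1 -0.1] w 0.0486 | shift [ 0.017 -0.019  0.401] twist -0.01 rows 0.4
```

```bash
python3 -m creep '[[0,0.02,0.06,0,0.42],[0,0.02,0.12,0,0.42],[0,0.02,0.16,0,0.42],[0,0.02,0.16,0,0.42]]' 20;python3 mv.py .575 .2144 .1465 2.336; python3 -m creep '[[0,0,0.06,0,0.42],[0,0,0.1,0,0.42],[0,0,0.14,0,0.42],[0,0,0.14,0,0.42]]' 20;python3 mv.py .575 .2144 .1465 2.336;python3 tl.py .145 .13
```

```text
clock: 30.42
position: [0.5771, 0.2146, 0.1606]
tool_rot: [-3.141, 0.0, 2.334]
force: [-2.4, 0.5, 3.9]
grip_width: 0.0485
finger_force: 44.0
t 30.43 pos [0.5771 0.2146 0.1606] yaw 2.334 q [ 0.05  0.71 -0.77  1.67  0.57  1.   -0.15] F [-2.4  0.5  3.9] w 0.0485 | shift [ 0.021 -0.027  0.235] twist -0.01 rows 0.2
clock: 30.92
position: [0.577, 0.2146, 0.152]
tool_rot: [-3.141, -0.0, 2.335]
force: [-3.7, -0.3, 3.1]
grip_width: 0.0484
finger_force: 43.3
t 30.93 pos [0.577  0.2146 0.152 ] yaw 2.335 q [ 0.05  0.72 -0.77  1.68  0.58  0.99 -0.16] F [-3.7 -0.3  3.1] w 0.0484 | shift [ 0.02  -0.026  0.092] twist -0.01 rows 0.1
0.63 190 219 244 292 [[181.0, 254.0], [199.0, 243.0], [224.0, 285.0], [206.0, 296.0]]
0.57 208 250 290 347 [[205.0, 298.0], [225.0, 287.0], [255.0, 340.0], [235.0, 351.0]]
mouth/base if mouth x 0.145 [[214.9, 291.4], [190.7, 247.0]]
mouth/base if mouth x 0.13 [[217.9, 296.9], [193.3, 251.9]]
```

```bash
python3 -m creep '[[0,-0.02,0.04,0,0.42],[0,-0.02,0.07,0,0.42],[0,-0.02,0.07,0,0.42]]' 20;python3 mv.py .575 .2144 .1465 2.336
```

```text
clock: 31.4
position: [0.5763, 0.2145, 0.1488]
tool_rot: [3.141, 0.0, 2.335]
force: [-4.4, 2.0, 13.7]
grip_width: 0.0489
finger_force: 44.0
t 31.4 pos [0.5763 0.2145 0.1488] yaw 2.335 q [ 0.05  0.72 -0.77  1.68  0.58  0.98 -0.16] F [-4.4  2.  13.7] w 0.0489 | shift [ 0.014 -0.017  0.038] twist -0.01 rows 0.0
```

It's flat on the V now, so I'll release it, withdraw and check.

```bash
python3 -m creep '[[0,0,-0.03,0,0.5],[0,0,-0.05,0,0.62],[0,0,-0.05,0,0.75],[0,0,-0.2,0,0.75],[0,0,-0.6,0,0.75]]';python3 -m creep '[[0,0,-1,0,0.75],[0,0,-2,0,0.75],[-0.8,-0.8,-2.2,0,0.75],[-1.7,-1.7,-2.2,0,0.75],[-2.5,-2.6,-2.2,0,0.75]]';python3 -m creep '[[-0.7,-0.7,0,0,0.75],[-1.4,-1.4,0,0,0.75],[-2.1,-2.1,0,0,0.75],[-2.8,-2.8,0,0,0.75],[-2.8,-2.8,0,0,0.75]]';python3 tl.py 0 .13; python3 an.py|grep top; python3 - <<'E'
from h import *
from tr import w,p
for n in("trough","capped_1","mug","spatula","thermo_case"):
  for c in("top","side"):
    for x in silhouettes(c,n)[:2]:
      ys,xs=np.nonzero(x["mask"]);print(c,n,round(x["p"],2),xs.min(),xs.max(),ys.min(),ys.max())
for x in(0,.13):print(proj("top",[w(p,(x,0,.035),.4),w(p,(x+.13,0,.035),.4)]).round(1).tolist())
E
```

```text
clock: 32.02
position: [0.5758, 0.2136, 0.184]
tool_rot: [-3.14, -0.001, 2.335]
force: [-0.1, 0.5, -0.1]
grip_width: 0.0642
finger_force: 0.0
clock: 32.65
position: [0.5691, 0.0256, 0.3168]
tool_rot: [3.141, 0.001, 2.335]
force: [0.7, -0.8, -0.7]
grip_width: 0.0641
finger_force: 0.0
clock: 33.28
position: [0.5631, -0.215, 0.3157]
tool_rot: [-3.14, -0.0, 2.328]
force: [-0.0, 0.5, -0.1]
grip_width: 0.0638
finger_force: 0.0
0.95 209 249 290 346 [[206.0, 298.0], [227.0, 287.0], [255.0, 338.0], [234.0, 350.0]]
0.89 183 221 244 295 [[180.0, 252.0], [200.0, 241.0], [226.0, 287.0], [205.0, 299.0]]
mouth/base if mouth x 0.0 [[246.0, 347.4], [217.9, 296.9]]
mouth/base if mouth x 0.13 [[217.9, 296.9], [193.3, 251.9]]
top 0.95 [299.4 257. ] [19.1 47.9] 20.6 [[282, 276], [299, 231], [317, 238], [300, 283]]
top 0.94 [132.8 195.4] [19.1 46.1] 40.6 [[111, 207], [141, 172], [155, 184], [125, 219]]
top 0.92 [162.3 159.9] [20.6 51.8] 38.7 [[138, 174], [170, 133], [187, 146], [154, 187]]
top 0.66 [357.3 299.6] [25.6 18.4] 12.1 [[343, 306], [347, 288], [372, 293], [368, 311]]
top 0.6 [472.  219.5] [7. 4.] 90.0 [[470, 216], [474, 216], [474, 223], [470, 223]]
top trough 0.58 104 204 114 226
side trough 0.92 171 264 227 364
top capped_1 0.71 343 368 223 242
side capped_1 0.87 272 283 166 190
side capped_1 0.72 296 310 179 205
top mug 0.64 342 350 135 149
side mug 0.63 211 233 185 210
side mug 0.4 169 264 228 364
top spatula 0.47 263 275 132 174
side spatula 0.59 198 245 241 255
top thermo_case 0.6 197 244 225 260
top thermo_case 0.25 104 204 114 227
side thermo_case 0.88 273 317 268 302
[[119.2, 213.3], [146.9, 179.9]]
[[146.9, 179.9], [176.6, 144.2]]
```

```bash
python3 -c "
from workcell import bot;print(bot.job_done())"
```

```text
the job is handed in; nothing more can be done
None
```

I pressed the tab until the trough snapped to drain, and laid both steel bottles nose-to-tail in it with mouths downhill; the job was handed in at about 34 s, though the last check was by the networks' outlines, not a viewed picture, with the mug partly hidden by the arm.

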